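# Change over the waiting-time tap timers

## Task

At this vaccination desk each patient's waiting time is kept by a tap timer with a rocker on top. With shut fingertips, stop the round timer by pressing the raised end of its rocker all the way down, and after that start the square timer in the same way, pressing the raised end of its rocker down. Press gently, do not pick up, tip or push the timers about, do not touch the oblong timer, leave the vials and the tray alone, and draw back clear when done.

Things in the scene. Friction and masses are not known exactly. Their poses are not given: they have to be found in the camera images.
- round_timer: Round tap timer, white plastic, loose on the table, 0.3-0.6 kg: body 104 mm in diameter, 40 mm high. On top, along its x, a grey rocker: two wings, +x and -x, each 45 mm long, 24 wide, 6 thick, from a pivot 46 mm up on the timer's axis. Blank dark window 50 x 14 mm on the top at the -y side. Origin: centre of underside, z up.
- round_rocker (a joint): Angle (rad, -0.2 to 0.2) of the round timer's grey V-shaped rocker, hinged along the timer's y. Positive: +x wing down, -x wing raised (running); negative: -x wing down, +x wing raised (stopped). A wing fully down lies level, upper face 49 mm above the table; the other then rises at 0.4 rad to 66 mm at its end. About 2 N on the raised wing swings it; no spring, stays where left. Starts running.
- square_timer: Square tap timer, white plastic, loose on the table, 0.3-0.6 kg: body 96 x 96 mm, 40 mm high. On top, along its x, a grey rocker: two wings, +x and -x, each 45 mm long, 24 wide, 6 thick, from a pivot 46 mm up on the timer's axis. Blank dark window 50 x 14 mm on the top at the -y side. Origin: centre of underside, z up.
- square_rocker (a joint): Angle (rad, -0.2 to 0.2) of the square timer's grey V-shaped rocker, hinged along the timer's y. Positive: +x wing down, -x wing raised (running); negative: -x wing down, +x wing raised (stopped). A wing fully down lies level, upper face 49 mm above the table; the other then rises at 0.4 rad to 66 mm at its end. About 2 N on the raised wing swings it; no spring, stays where left. Starts stopped.
- oblong_timer: Oblong tap timer, white plastic, loose on the table, 0.3-0.6 kg: body 136 mm along x and 64 mm along y, 40 mm high. On top, along its x, a grey rocker: two wings, +x and -x, each 45 mm long, 24 wide, 6 thick, from a pivot 46 mm up on the timer's axis. Blank dark window 50 x 14 mm on the top at the -y side. Origin: centre of underside, z up. Not to be touched.
- oblong_rocker (a joint): Angle (rad, -0.2 to 0.2) of the oblong timer's grey V-shaped rocker, hinged along the timer's y. Positive: +x wing down, -x wing raised (running); negative: -x wing down, +x wing raised (stopped). A wing fully down lies level, upper face 49 mm above the table; the other then rises at 0.4 rad to 66 mm at its end. About 2 N on the raised wing swings it; no spring, stays where left. Starts running; must stay so.
- vial_a: Small glass vial with an aluminium cap, 22 mm in diameter, 42 mm high, standing loose between the timers. Origin at the centre of its underside, z up.
- vial_b: A second vial, the same as vial_a.
- tray: Shallow steel tray, 130 x 220 mm and 22 mm high, with two capped syringes in it, beyond the timers. Origin at the centre of its underside.
There are look-alikes about, which are no part of the job. Leave any pink, purple or red look-alike of the round_timer alone.

How it is judged:
On the way, in this order (a step that is already met when the one before it is completed fails the run):
1. the round timer is stopped (its rocker pressed over) while the square one is still stopped (value of joint round_rocker below -0.12 rad and value of joint square_rocker below -0.1 rad), for 0.2 s.
2. the square timer is started (its rocker pressed over), the round one staying stopped (value of joint square_rocker above 0.12 rad and value of joint round_rocker below -0.12 rad), for 0.2 s.
At the end, for the whole second after the job is handed in: The round rocker is over to stopped (below -0.12 rad), the square and the oblong rockers are at running (above 0.12 rad); the round and square timers are within 25 mm, and the oblong timer, vials and tray within 10 mm, of where they stood; timers and vials upright within 0.1 rad, timers at rest (all of step 2 and value of joint oblong_rocker above 0.12 rad and distance of each of round_timer, square_timer from where it was at the start of the episode below 0.025 m and distance of each of oblong_timer, vial_a, vial_b, tray from where it was at the start of the episode below 0.01 m and angle between each of round_timer, square_timer, oblong_timer, vial_a, vial_b's own z axis and vertical below 0.1 rad and linear speed of each of round_timer, square_timer, oblong_timer below 0.02 m/s); the robot touches nothing.
It fails at once if a timer is lifted (over 12 mm) or tipped (over 0.2 rad) (height (world z) of any of round_timer, square_timer, oblong_timer above 0.012 m or angle between any of round_timer, square_timer, oblong_timer's own z axis and vertical above 0.2 rad).
It fails at once if the round or square timer is pushed more than 25 mm from its place (distance of any of round_timer, square_timer from where it was at the start of the episode above 0.025 m).
It fails at once if the robot touches the oblong timer (over 0.5 N), or it is moved over 10 mm or its rocker is swung (contact force between oblong_timer and the fingers above 0.5 N or contact force between oblong_timer and the arm above 0.5 N or distance of oblong_timer from where it was at the start of the episode above 0.01 m or value of joint oblong_rocker below 0.1 rad).
It fails at once if a vial or the tray is moved more than 10 mm, or a vial tipped (distance of any of vial_a, vial_b, tray from where it was at the start of the episode above 0.01 m or angle between any of vial_a, vial_b's own z axis and vertical above 0.2 rad).
It fails at once if a timer is pressed harder than 40 N (contact force between any of round_timer, square_timer and the fingers above 40 N or contact force between any of round_timer, square_timer and the arm above 40 N).
It also fails if it takes over 38 s, if anything falls off the work surface, if the arm or the gripper's body presses on something with over 40 N, if the wrist force passes 120 N, or if a joint passes its speed limit or range.

## Robot

A 6-joint arm with a two-finger parallel gripper is mounted at the origin on the work surface. World frame = base frame: x ahead of the robot, y to its left, z up, the work surface at z = 0. Lengths are in m, angles in rad, forces in N, time in s.
With the tool pointing down it reaches from about 0.4 to 0.825 m from the base axis. Payload 7 kg.
Tool frame: the origin (TCP) lies at the very end of the fingers, on their centre line; the grasp point (between the pads) lies 19 mm behind it (grip_depth is the distance from the TCP to the grasp point, in m); z points along the fingers, y is the direction in which the jaws open and shut (so a half turn about z gives the same grasp; the last joint's range is limited). The gripper opens to 88 mm and grips with 3 to 60 N. Pads are 19 mm wide; open, the fingers measure 130 mm over their backs; the gripper's body (78 mm by 193 mm) begins 47 mm behind the grasp point.
Start: joints at [-0.931, 0.359, 0.012, 0, -1.224, -0.288], TCP at [0.233, -0.634, 0.227] pointing down, gripper open.
Joint ranges: [-3.07, 3.07], [-1.43, 2.12], [-1.02, 1.25], [-3.03, 1.67], [-3.05, -0], [-3.03, 3.03]. Speed limits (rad/s): [2.39, 2.39, 3.01, 3.14, 3.14, 3.14].

## Interface

Orientations are given as [roll, pitch, yaw] about the fixed x, y, z axes, in that order (R = Rz(yaw) Ry(pitch) Rx(roll)).
In Python, from station import get_state, grab_frame, get_calibration, job_done, grip_depth gives the robot as it stands. The module is installed in compiled form; this text tells all that it offers.
- The arm moves only by the shell command python3 -m crank 'ROWS' [FORCE]. ROWS is JSON, a list of rows, each an object with "turn": the turn, a rotation vector about the tool's x, y, z each as a share of 2 pi rad, from -1 to 1, a list of three; "slide": the shift along the tool's x, y, z each as a share of 0.5 m, from -1 to 1, a list of three; "fingers": the opening, from -1 (shut) to 1 (fully open). A call has 1 to 5 rows; each row is the pose to reach, as a shift and turn from the pose commanded when the call began, along the tool's axes at that moment, turning the shorter way round; what a row does not reach only later rows make up. A row lasts 1/12 s, in which the tool goes at most 41.7 mm and 7.16 degrees, less where a joint would pass 70% of its speed; a pose out of reach is approached as far as the arm can. A call with a number of a shift or a turn outside -1 to 1 is refused whole. A call with a gripper value outside its range is refused whole. The fingers move at their own pace and stop on an object; FORCE is the grip in N (left out, the last holds). Time passes only in rows, so rows that repeat a pose let the fingers close. It gives the time, the measured TCP pose, the force and the opening at its end, in the units of the state.
- get_state(): the state, without advancing time (a new reading comes with each control period).
- grab_frame(name): name is "scene" or "top" or "wrist"; returns the picture (384x512x3 uint8, red, green, blue); there is no depth.
- get_calibration(name): a dict with "K" (3x3 intrinsics, pixels), "pose" (4x4, takes a point from camera to world coordinates). Camera axes: x right, y up, looking along -z (the intrinsics and any distortion apply to the point x, -y, -z); pixel columns grow to the right and rows downward; lengths in m; the calibration is good to about 2 mm. The wrist camera is an equidistant fisheye: a pixel r from the principal point sees the ray r / f radians off the axis. A picture is of the moment at which its call begins: read the wrist's pose just before it. get_calibration takes no time and is no camera call; for the wrist camera it gives the pose at the moment of the call.
- job_done(): hands the job in, once; it reports no verdict.
The state is a dict: "t": time; "q": joint angles; "qd": joint speeds; "joint_efforts": joint torques, N m; "eef_pos": TCP position; "ee_rot": TCP orientation; "force": force on the tool from outside, world axes, zero at the start; "moment": the same for the moment, N m; "width": finger opening in m.
Only numpy, scipy, OpenCV 4.12 (cv2) and the standard library are available. Lean on these libraries where they do the work, as an engineer would, in place of code of your own. Each camera call takes 0.05 s, during which the arm holds its last target.

## Working session

There is one attempt and no reset: what is moved stays moved. The work goes in short steps, Python scripts to look and compute and a shell command to move; the robot and the scene stay as the last step left them, time stands still between calls to the robot, and variables do not carry over. Pictures are saved under pics/ and viewed, and the job is handed in when it is done.

```bash
mkdir -p pics; python3 - <<'E'
from station import *
import cv2
for n in("scene","top","wrist"):
    c=get_calibration(n)
    im=grab_frame(n); cv2.imwrite(f"pics/{n}0.png",im[:,:,::-1]); print(n,c["K"],c["pose"].round(4) if hasattr(c["pose"],'round') else c["pose"], {k:v for k,v in c.items() if k not in("K","pose")})
print(get_state(),grip_depth)
E
```

```text
scene [[463.00469607   0.         254.13245508]
 [  0.         463.00469607 189.52108662]
 [  0.           0.           1.        ]] [[ 5.5620e-01 -4.6080e-01  6.9160e-01  1.2218e+00]
 [ 8.3100e-01  3.0940e-01 -4.6220e-01 -4.0800e-01]
 [-1.0000e-03  8.3180e-01  5.5510e-01  5.6200e-01]
 [ 0.0000e+00  0.0000e+00  0.0000e+00  1.0000e+00]] {}
top [[443.99008325   0.         263.05082836]
 [  0.         443.99008325 183.81407126]
 [  0.           0.           1.        ]] [[ 0.0183  0.9864 -0.1635  0.4085]
 [-0.9997  0.0208  0.0139  0.0085]
 [ 0.0171  0.1632  0.9864  1.0417]
 [ 0.      0.      0.      1.    ]] {}
wrist [[297.31863964   0.         256.71384631]
 [  0.         297.31863964 196.45147184]
 [  0.           0.           1.        ]] [[-0.3444 -0.9056 -0.2475  0.1648]
 [ 0.9388 -0.3317 -0.0927 -0.6591]
 [ 0.0018 -0.2643  0.9644  0.3835]
 [ 0.      0.      0.      1.    ]] {}
{'t': 0.15, 'q': array([-9.30887592e-01,  3.59266157e-01,  1.12662886e-02, -2.19217871e-04,
       -1.22408687e+00, -2.88112396e-01]), 'qd': array([-7.76416430e-05, -2.92611574e-03,  2.18253942e-03,  2.31524027e-03,
        1.01736096e-03,  1.79947504e-04]), 'joint_efforts': array([-1.26814932e-03, -5.83274603e+01,  2.93291795e+01,  7.00120077e+00,
        8.76765407e-03, -1.37140855e-04]), 'eef_pos': array([ 0.23244253, -0.63333078,  0.22581463]), 'ee_rot': array([ 3.14029687e+00, -1.69079787e-04, -2.78987083e+00]), 'force': array([ 0.64794631, -0.86807819, -0.62139546]), 'moment': array([ 0.00726027, -0.01690025,  0.01562485]), 'width': 0.08756763242729747} 0.0188
```

View pics/scene0.png

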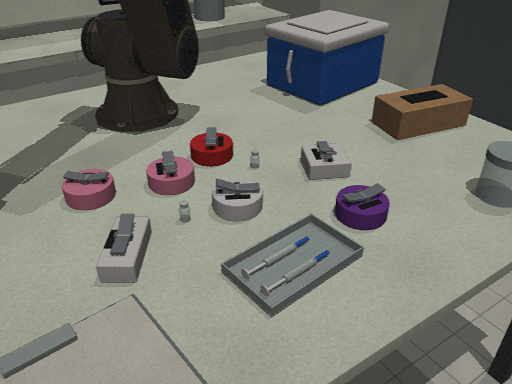

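View pics/top0.png

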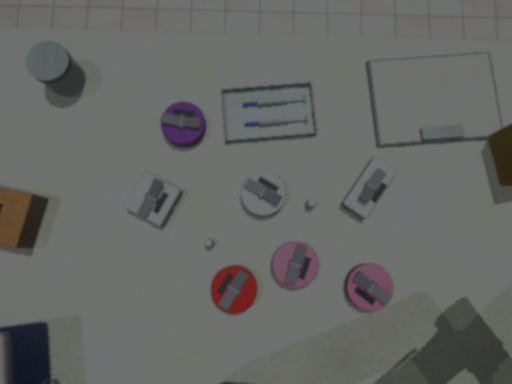

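View pics/wrist0.png

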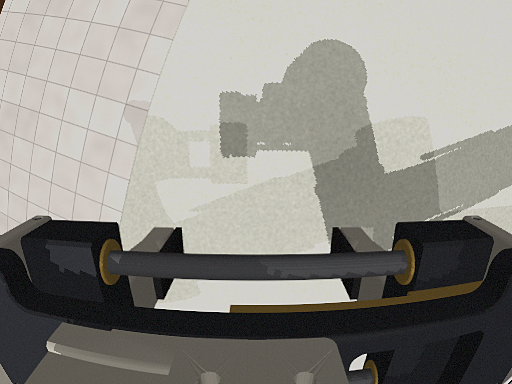

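The top view shows the white round timer at about (263,193), the square one at (154,199) and the oblong one at (369,188). The vials are at (310,203) and (209,243). I'll enlarge the two timers to press.

```bash
python3 - <<'E'
import cv2,numpy as np
t=cv2.imread("pics/top0.png"); s=cv2.imread("pics/scene0.png")
z=lambda im,x,y,w,h:cv2.convertScaleAbs(cv2.resize(im[y:y+h,x:x+w],(390,290),interpolation=cv2.INTER_CUBIC),alpha=1.3)
a=np.vstack([np.hstack([z(t,225,160,78,58),z(t,115,170,78,58)]),np.hstack([z(s,199,165,78,58),z(s,287,130,78,58)])])
cv2.imwrite("pics/zoom.png",a)
E
```

```text
(no output)
```

View pics/zoom.png

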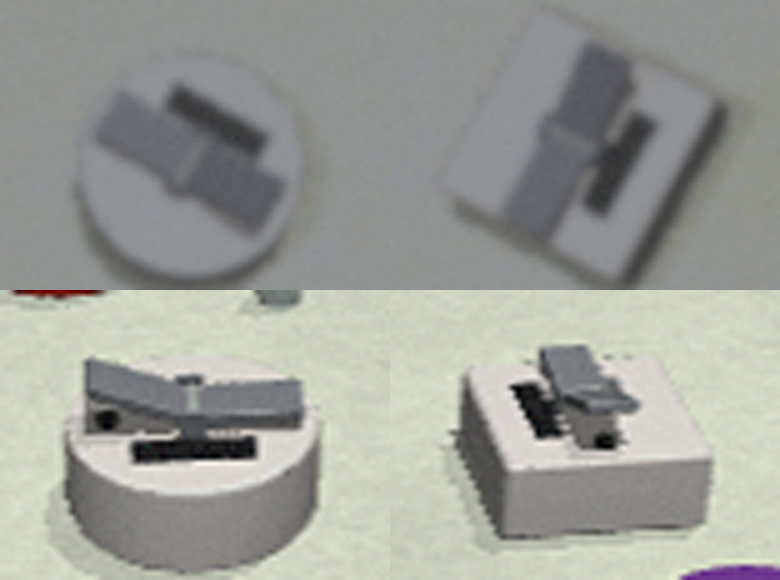

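```bash
cat > h.py <<'E'
import numpy as np
from station import get_calibration
def ray(n,uv):
    c=get_calibration(n);K=np.array(c["K"]);P=np.array(c["pose"])
    d=np.array([(uv[0]-K[0,2])/K[0,0],-(uv[1]-K[1,2])/K[1,1],-1.]);return P[:3,3],P[:3,:3]@d
def plane(n,uv,z):
    o,d=ray(n,uv);return o+d*(z-o[2])/d[2]
def tri(a,b):
    A=np.zeros((3,3));B=np.zeros(3)
    for n,uv in(("top",a),("scene",b)):
        o,d=ray(n,uv);d=d/np.linalg.norm(d);M=np.eye(3)-np.outer(d,d);A+=M;B+=M@o
    p=np.linalg.solve(A,B); return p
E
python3 - <<'E'
import cv2,numpy as np
from h import *
T=lambda x,y,ox,oy:(ox+x/5-.4,oy+y/5-.4)
L={'round':dict(piv=(T(187,155,225,160),.052),raised=(T(270,208,225,160),.066),low=(T(108,115,225,160),.049)),
'square':dict(piv=(T(177,138,115,170),.052),raised=(T(221,53,115,170),.066),low=(T(134,227,115,170),.049))}
for k,v in L.items():
    for m,(uv,z) in v.items(): print(k,m,np.round(uv,1),plane("top",uv,z).round(4))
# two-view: pivot bump, end corners
S=lambda x,y,ox,oy:(ox+x/5-.4,oy+(y-290)/5-.4)
print("r piv",tri(T(187,155,225,160),S(192,392,199,165)))
print("r raised far/end corner",tri(T(252,238,225,160),S(85,360,199,165)))
print("r raised near corner",tri(T(288,178,225,160),S(88,400,199,165)))
print("s piv",tri(T(177,138,115,170),S(200,390,287,130)))
print("s raised right corner",tri(T(242,65,115,170),S(248,403,287,130)))
# masks in both views
for n in("scene","top"):
    im=cv2.imread(f"pics/{n}0.png").astype(int)
    hsv=cv2.cvtColor(im.astype(np.uint8),cv2.COLOR_BGR2HSV)
    m=((im[:,:,2]-im[:,:,1]>=2)&(hsv[:,:,1]<40)&(im[:,:,2]>100)).astype(np.uint8)*255
    m=cv2.morphologyEx(m,cv2.MORPH_CLOSE,np.ones((9,9)))
    m=cv2.morphologyEx(m,cv2.MORPH_OPEN,np.ones((5,5)))
    cv2.imwrite(f"pics/m{n}.png",m)
    for c in cv2.findContours(m,0,2)[0]:
        a=cv2.contourArea(c)
        if 500<a<6000: print(n,a,cv2.boundingRect(c),cv2.minAreaRect(c),plane(n,cv2.minAreaRect(c)[0],.04).round(4))
# rocker colour
E
```

```text
round piv [262.  190.6] [ 0.5571 -0.0033  0.052 ]
round raised [278.6 201.2] [ 0.532  -0.0404  0.066 ]
round low [246.2 182.6] [0.5751 0.0328 0.049 ]
square piv [150.  197.2] [0.5369 0.2471 0.052 ]
square raised [158.8 180.2] [0.5735 0.2265 0.066 ]
square low [141.4 215. ] [0.4969 0.2645 0.049 ]
r piv [ 0.55645099 -0.00386046  0.0539871 ]
r raised far/end corner [ 0.51930215 -0.03262711  0.05971013]
r raised near corner [ 0.54672752 -0.04770064  0.06076652]
s piv [0.53770608 0.24844557 0.04862256]
s raised right corner [0.5758203  0.22694169 0.06360123]
scene 1083.5 (431, 353, 65, 31) ((463.0, 368.0), (30.0, 64.0), 90.0) [1.0651 0.0196 0.04  ]
scene 2251.0 (458, 273, 54, 81) ((499.64727783203125, 312.49444580078125), (58.960662841796875, 65.79633331298828), 52.85331344604492) [1.0375 0.1437 0.04  ]
scene 1414.5 (98, 217, 50, 65) ((121.05662536621094, 248.32870483398438), (39.76828384399414, 72.62629699707031), 12.847705841064453) [ 0.5952 -0.2625  0.04  ]
scene 877.0 (213, 188, 48, 33) ((235.00001525878906, 205.0), (47.62933349609375, 30.01640510559082), 7.125016689300537) [ 0.5957 -0.0341  0.04  ]
scene 1094.0 (304, 144, 47, 35) ((327.1828308105469, 160.88821411132812), (33.429325103759766, 45.585445404052734), 87.61405944824219) [0.5667 0.2266 0.04  ]
scene 2948.0 (269, 6, 148, 41) ((342.6601867675781, 24.975656509399414), (147.31494140625, 39.287845611572266), 1.6602823734283447) [-0.2838  1.0616  0.04  ]
scene 1871.0 (0, 0, 110, 25) ((54.5, 12.0), (24.0, 109.0), 90.0) [-1.232   0.0848  0.04  ]
top 1099.5 (109, 7, 75, 23) ((146.10183715820312, 18.02825164794922), (73.87315368652344, 21.838977813720703), 1.4688007831573486) [0.9762 0.2856 0.04  ]
top 2359.5 (395, 0, 117, 39) ((453.0, 19.0), (38.0, 116.0), 90.0) [ 0.9947 -0.4646  0.04  ]
top 1827.0 (0, 0, 87, 29) ((43.0, 14.0), (28.0, 86.0), 90.0) [0.9797 0.5344 0.04  ]
```

```bash
python3 - <<'E'
import cv2
t=cv2.imread("pics/top0.png")
print(t[181,240:290:3].tolist()); print(t[203,262].tolist(),t[230,262].tolist())
E
```

```text
[[110, 111, 109], [110, 109, 108], [104, 101, 98], [88, 84, 81], [88, 84, 82], [102, 100, 97], [75, 73, 72], [48, 46, 45], [48, 47, 48], [64, 62, 61], [103, 99, 98], [115, 113, 110], [117, 112, 111], [116, 114, 111], [108, 110, 108], [106, 110, 108], [110, 113, 111]]
[115, 112, 109] [111, 113, 111]
```

The two views agree: the pivots triangulate to heights of 54 and 49 mm, and the raised wing corners to about 60–64 mm. The round timer's raised wing points at −120.5° and the square's at −26.4°. Next I'll write a planner for the steps.

```bash
cat > plan.py <<'E'
import sys,numpy as np
from scipy.spatial.transform import Rotation as R
from station import get_state
x,y,z,yaw=map(float,sys.argv[1:5])
s=get_state();C=R.from_euler('xyz',s['ee_rot']);G=R.from_euler('xyz',[np.pi,0,np.radians(yaw)])
print('t',round(s['t'],2),'pos',s['eef_pos'].round(4),'rot',np.degrees(s['ee_rot']).round(1),'F',s['force'].round(2),'w',round(s['width'],4))
d=C.inv().apply(np.array([x,y,z])-s['eef_pos'])
print('slide',(d/.5).round(4),'turn',((C.inv()*G).as_rotvec()/2/np.pi).round(4),'mm',(d*1000).round(1))
E
python3 plan.py .5398 -.0319 .13 -120.5
python3 -c "
from h import *
print(plane('top',(310,203),.03),plane('top',(209,243),.03))"
```

```text
t 0.15 pos [ 0.2324 -0.6333  0.2258] rot [ 179.9   -0.  -159.8] F [ 0.65 -0.87 -0.62] w 0.0876
slide [-0.9915  0.9172  0.1927] turn [ 0.0002  0.     -0.1093] mm [-495.8  458.6   96.3]
[ 0.53385725 -0.11442095  0.03      ] [0.43839493 0.11369835 0.03      ]
```

```bash
python3 -m crank '[{"slide":[-0.3,0.277,0],"turn":[0,0,-0.04],"fingers":-1},{"slide":[-0.3,0.277,0],"turn":[0,0,-0.04],"fingers":-1},{"slide":[-0.3,0.277,0],"turn":[0,0,-0.04],"fingers":-1},{"slide":[-0.3,0.277,0],"turn":[0,0,-0.04],"fingers":-1},{"slide":[-0.3,0.277,0],"turn":[0,0,-0.04],"fingers":-1}]' 10; python3 plan.py .5398 -.0319 .13 -120.5
```

```text
t: 0.57
eef_pos: [0.326, -0.4498, 0.2263]
ee_rot: [3.141, 0.0, -2.539]
force: [1.1, 0.7, 0.7]
width: 0.0597
t 0.57 pos [ 0.326  -0.4498  0.2263] rot [ 180.     0.  -145.5] F [1.09 0.72 0.73] w 0.0597
slide [-0.8262  0.4459  0.1929] turn [ 0.0001  0.     -0.0693] mm [-413.1  223.    96.4]
```

```bash
python3 -m crank '[{"slide":[-0.37,0.2,0],"turn":[0,0,-0.04],"fingers":-1},{"slide":[-0.37,0.2,0],"turn":[0,0,-0.04],"fingers":-1},{"slide":[-0.37,0.2,0],"turn":[0,0,-0.04],"fingers":-1},{"slide":[-0.37,0.2,0],"turn":[0,0,-0.04],"fingers":-1},{"slide":[-0.37,0.2,0],"turn":[0,0,-0.04],"fingers":-1}]'; python3 plan.py .5398 -.0319 .13 -120.5
```

```text
t: 0.98
eef_pos: [0.4207, -0.2644, 0.2267]
ee_rot: [-3.141, 0.0, -2.287]
force: [1.6, -0.8, 0.6]
width: 0.0265
t 0.98 pos [ 0.4207 -0.2644  0.2267] rot [-180.    0. -131.] F [ 1.56 -0.84  0.63] w 0.0265
slide [-0.5071  0.1258  0.1934] turn [-0.      0.     -0.0293] mm [-253.6   62.9   96.7]
```

```bash
python3 -m crank '[{"slide":[-0.4,0.1,0],"turn":[0,0,-0.029],"fingers":-1},{"slide":[-0.4,0.1,0],"turn":[0,0,-0.029],"fingers":-1},{"slide":[-0.4,0.1,0],"turn":[0,0,-0.029],"fingers":-1},{"slide":[-0.4,0.1,0],"turn":[0,0,-0.029],"fingers":-1},{"slide":[-0.4,0.1,0],"turn":[0,0,-0.029],"fingers":-1}]'; python3 plan.py .5398 -.0319 .13 -120.5
```

```text
t: 1.4
eef_pos: [0.5145, -0.0804, 0.2267]
ee_rot: [-3.141, 0.0, -2.104]
force: [1.2, 0.2, -0.5]
width: 0.0006
t 1.4 pos [ 0.5145 -0.0804  0.2267] rot [-180.     0.  -120.6] F [ 1.22  0.19 -0.45] w 0.0006
slide [-0.1093  0.0059  0.1935] turn [-0.      0.0001 -0.0002] mm [-54.6   2.9  96.8]
```

```bash
python3 -m crank '[{"slide":[-0.09,0.0,0.0],"turn":[0,0,0],"fingers":-1},{"slide":[-0.09,0.0,0.12],"turn":[0,0,0],"fingers":-1},{"slide":[-0.09,0,0.16],"turn":[0,0,0],"fingers":-1},{"slide":[-0.09,0,0.19],"turn":[0,0,0],"fingers":-1},{"slide":[-0.09,0,0.19],"turn":[0,0,0],"fingers":-1}]'; python3 plan.py .5398 -.0319 .075 -120.5
python3 - <<'E'
from station import *
import cv2,numpy as np
f=lambda n:cv2.cvtColor(grab_frame(n),4)
w=f("wrist");cv2.imwrite("pics/w1.png",w)
s=f("scene");cv2.imwrite("pics/s1.png",cv2.resize(s[120:250,150:320],None,fx=4,fy=4))
E
```

```text
t: 1.82
eef_pos: [0.534, -0.044, 0.1272]
ee_rot: [3.135, -0.005, -2.105]
force: [-0.4, -0.6, -0.4]
width: 0.0005
t 1.82 pos [ 0.534  -0.044   0.1272] rot [ 179.6   -0.3 -120.6] F [-0.45 -0.58 -0.38] w 0.0005
slide [-0.0273  0.0016  0.1043] turn [ 0.001  -0.0008 -0.0003] mm [-13.6   0.8  52.2]
```

View pics/w1.png

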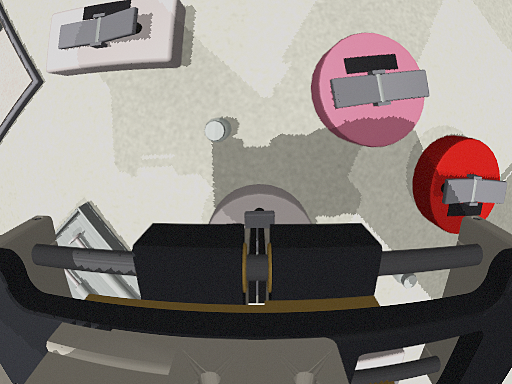

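View pics/s1.png

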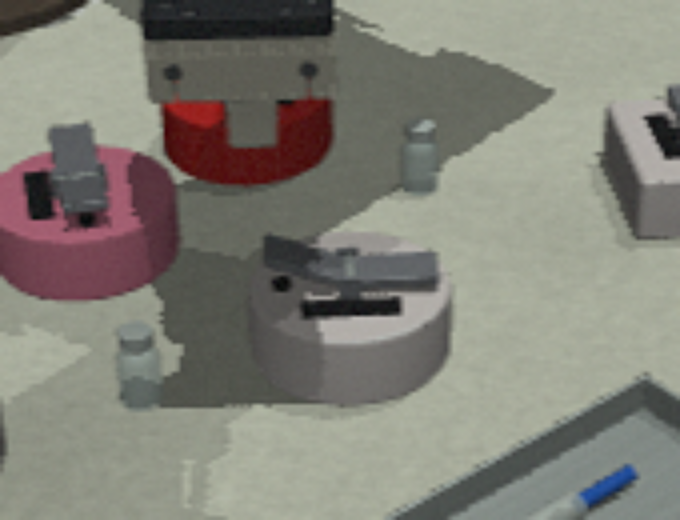

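The wrist view shows the shut tips lined up over the round timer, near (260,215), with the vial and the other timers well away. I'll lower to about 75 mm next.

```bash
python3 -m crank '[{"slide":[-0.027,0.001,0.0],"turn":[0,0,0],"fingers":-1},{"slide":[-0.027,0.001,0.03],"turn":[0,0,0],"fingers":-1},{"slide":[-0.027,0.001,0.06],"turn":[0,0,0],"fingers":-1},{"slide":[-0.027,0.001,0.09],"turn":[0,0,0],"fingers":-1},{"slide":[-0.027,0.001,0.1],"turn":[0,0,0],"fingers":-1}]'; python3 -m crank '[{"slide":[0,0,0],"turn":[0,0,0],"fingers":-1},{"slide":[0,0,0],"turn":[0,0,0],"fingers":-1}]'; python3 plan.py .5398 -.0319 .05 -120.5
```

```text
t: 2.33
eef_pos: [0.5439, -0.0318, 0.0817]
ee_rot: [-3.141, 0.001, -2.105]
force: [-0.6, 0.2, 0.3]
width: 0.0004
t: 2.5
eef_pos: [0.5444, -0.0319, 0.0829]
ee_rot: [-3.14, 0.001, -2.105]
force: [-0.0, 0.6, 0.8]
width: 0.0003
t 2.5 pos [ 0.5444 -0.0319  0.0829] rot [-1.799e+02  1.000e-01 -1.206e+02] F [-0.02  0.57  0.8 ] w 0.0003
slide [0.0047 0.0081 0.0658] turn [-0.0002  0.0002 -0.0003] mm [ 2.4  4.  32.9]
```

```bash
python3 -m crank '[{"slide":[0.004,0.008,0.008],"turn":[0,0,0],"fingers":-1},{"slide":[0.004,0.008,0.016],"turn":[0,0,0],"fingers":-1},{"slide":[0.004,0.008,0.024],"turn":[0,0,0],"fingers":-1},{"slide":[0.004,0.008,0.028],"turn":[0,0,0],"fingers":-1},{"slide":[0.004,0.008,0.028],"turn":[0,0,0],"fingers":-1}]';  python3 plan.py .5398 -.0319 .049 -120.5
```

```text
t: 2.92
eef_pos: [0.5386, -0.0319, 0.0671]
ee_rot: [3.141, -0.001, -2.105]
force: [0.1, 0.4, -0.5]
width: 0.0006
t 2.92 pos [ 0.5386 -0.0319  0.0671] rot [ 180.    -0.  -120.6] F [ 0.07  0.38 -0.5 ] w 0.0006
slide [-0.0012 -0.0021  0.0362] turn [ 0.0001 -0.0001 -0.0003] mm [-0.6 -1.  18.1]
```

```bash
python3 -m crank '[{"slide":[0,0,0.005],"turn":[0,0,0],"fingers":-1},{"slide":[0,0,0.010],"turn":[0,0,0],"fingers":-1},{"slide":[0,0,0.015],"turn":[0,0,0],"fingers":-1},{"slide":[0,0,0.020],"turn":[0,0,0],"fingers":-1},{"slide":[0,0,0.024],"turn":[0,0,0],"fingers":-1}]';  python3 plan.py .5398 -.0319 .049 -120.5
```

```text
t: 3.33
eef_pos: [0.5389, -0.0319, 0.0553]
ee_rot: [3.142, -0.0, -2.105]
force: [0.3, -0.9, 1.4]
width: 0.0005
t 3.33 pos [ 0.5389 -0.0319  0.0553] rot [ 180.    -0.  -120.6] F [ 0.28 -0.88  1.36] w 0.0005
slide [-0.0009 -0.0016  0.0126] turn [ 0.     -0.     -0.0003] mm [-0.4 -0.8  6.3]
```

```bash
python3 -m crank '[{"slide":[0,0,0.003],"turn":[0,0,0],"fingers":-1},{"slide":[0,0,0.006],"turn":[0,0,0],"fingers":-1},{"slide":[0,0,0.009],"turn":[0,0,0],"fingers":-1},{"slide":[0,0,0.011],"turn":[0,0,0],"fingers":-1},{"slide":[0,0,0.011],"turn":[0,0,0],"fingers":-1}]';  python3 plan.py .5398 -.0319 .049 -120.5
```

```text
t: 3.75
eef_pos: [0.5388, -0.0318, 0.0498]
ee_rot: [3.141, -0.0, -2.105]
force: [-0.6, -0.2, 0.1]
width: 0.0002
t 3.75 pos [ 0.5388 -0.0318  0.0498] rot [ 180.    -0.  -120.6] F [-0.65 -0.17  0.13] w 0.0002
slide [-0.0008 -0.0018  0.0016] turn [ 0.     -0.     -0.0003] mm [-0.4 -0.9  0.8]
```

```bash
python3 - <<'E'
from station import *
import cv2,numpy as np
f=lambda n:cv2.cvtColor(grab_frame(n),4)
s=f("scene");cv2.imwrite("pics/s2.png",cv2.resize(s[140:230,180:300],None,fx=6,fy=6,interpolation=2))
E
```

```text
(no output)
```

View pics/s2.png

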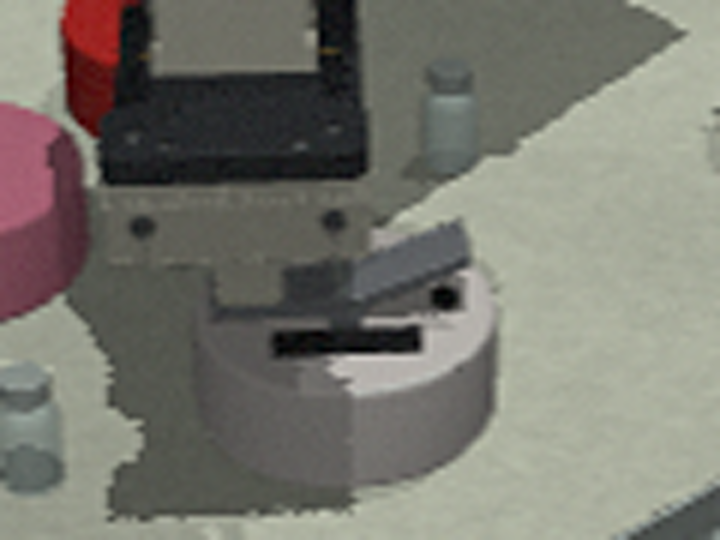

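The round rocker has swung over: the right wing is now raised, with its end near (450,235). I'll press slightly further to seat it, watching the force.

```bash
python3 -m crank '[{"slide":[0,0,0.002],"turn":[0,0,0],"fingers":-1},{"slide":[0,0,0.003],"turn":[0,0,0],"fingers":-1},{"slide":[0,0,0.003],"turn":[0,0,0],"fingers":-1}]';  python3 plan.py .5398 -.0319 .049 -120.5
```

```text
t: 4.05
eef_pos: [0.5391, -0.0317, 0.0491]
ee_rot: [-3.141, 0.0, -2.105]
force: [-2.3, 0.5, 6.5]
width: 0.0003
t 4.05 pos [ 0.5391 -0.0317  0.0491] rot [-180.     0.  -120.6] F [-2.29  0.52  6.55] w 0.0003
slide [-0.0004 -0.0014  0.0003] turn [-0.0001  0.     -0.0002] mm [-0.2 -0.7  0.1]
```

The contact force is 6.5 N at 49.1 mm, so the wing is fully down. I'll rise straight up.

```bash
python3 -m crank '[{"slide":[0,0,-0.01],"turn":[0,0,0],"fingers":-1},{"slide":[0,0,-0.04],"turn":[0,0,0],"fingers":-1},{"slide":[0,0,-0.09],"turn":[0,0,0],"fingers":-1},{"slide":[0,0,-0.15],"turn":[0,0,0],"fingers":-1},{"slide":[0,0,-0.17],"turn":[0,0,0],"fingers":-1}]';  python3 plan.py .5668 .2328 .13 -26.4
```

```text
t: 4.47
eef_pos: [0.5409, -0.0315, 0.1377]
ee_rot: [-3.137, 0.003, -2.104]
force: [1.5, -0.1, -0.1]
width: 0.0006
t 4.47 pos [ 0.5409 -0.0315  0.1377] rot [-179.8    0.2 -120.6] F [ 1.55 -0.13 -0.1 ] w 0.0006
slide [-0.4816  0.2242  0.0159] turn [-9.000e-04 -2.000e-04 -2.615e-01] mm [-240.8  112.1    7.9]
```

```bash
R='x'; python3 -m crank '[{"slide":[-0.3,0.14,0],"turn":[0,0,-0.09],"fingers":-1},{"slide":[-0.3,0.14,0],"turn":[0,0,-0.09],"fingers":-1},{"slide":[-0.3,0.14,0],"turn":[0,0,-0.09],"fingers":-1},{"slide":[-0.3,0.14,0],"turn":[0,0,-0.09],"fingers":-1},{"slide":[-0.3,0.14,0],"turn":[0,0,-0.09],"fingers":-1}]';  python3 plan.py .5668 .2328 .13 -26.4
```

```text
t: 4.88
eef_pos: [0.5565, 0.1388, 0.134]
ee_rot: [-3.139, 0.001, -1.528]
force: [0.8, -0.9, 0.3]
width: 0.0008
t 4.88 pos [0.5565 0.1388 0.134 ] rot [-1.799e+02  1.000e-01 -8.760e+01] F [ 0.79 -0.86  0.35] w 0.0008
slide [-0.1869 -0.0286  0.0083] turn [-0.0005 -0.     -0.1699] mm [-93.5 -14.3   4.1]
```

```bash
python3 -m crank '[{"slide":[-0.18,-0.03,0],"turn":[0,0,-0.09],"fingers":-1},{"slide":[-0.18,-0.03,0],"turn":[0,0,-0.09],"fingers":-1},{"slide":[-0.18,-0.03,0],"turn":[0,0,-0.09],"fingers":-1},{"slide":[-0.18,-0.03,0],"turn":[0,0,-0.09],"fingers":-1},{"slide":[-0.18,-0.03,0],"turn":[0,0,-0.09],"fingers":-1}]';  python3 plan.py .5668 .2328 .13 -26.4
```

```text
t: 5.3
eef_pos: [0.5671, 0.2248, 0.1332]
ee_rot: [3.141, 0.0, -0.965]
force: [0.0, -0.6, 0.1]
width: 0.0004
t 5.3 pos [0.5671 0.2248 0.1332] rot [180.    0.  -55.3] F [ 0.01 -0.63  0.12] w 0.0004
slide [-0.0135 -0.0087  0.0064] turn [ 0.      0.     -0.0803] mm [-6.8 -4.4  3.2]
```

```bash
python3 -m crank '[{"slide":[-0.01,-0.006,0],"turn":[0,0,-0.08],"fingers":-1},{"slide":[-0.01,-0.006,0],"turn":[0,0,-0.08],"fingers":-1},{"slide":[-0.01,-0.006,0],"turn":[0,0,-0.08],"fingers":-1},{"slide":[-0.01,-0.006,0],"turn":[0,0,-0.08],"fingers":-1},{"slide":[-0.01,-0.006,0],"turn":[0,0,-0.08],"fingers":-1}]';python3 -m crank '[{"slide":[0,0,0],"turn":[0,0,0],"fingers":-1},{"slide":[0,0,0],"turn":[0,0,0],"fingers":-1}]';  python3 plan.py .5668 .2328 .075 -26.4
python3 - <<'E'
from station import *
import cv2,numpy as np
f=lambda n:cv2.cvtColor(grab_frame(n),4)
s=f("scene");cv2.imwrite("pics/s3.png",cv2.resize(s[90:230,190:380],None,fx=4,fy=4,interpolation=2))
E
```

```text
t: 5.72
eef_pos: [0.5668, 0.2294, 0.1336]
ee_rot: [-3.141, 0.0, -0.465]
force: [-0.1, 0.5, -0.9]
width: 0.0004
t: 5.88
eef_pos: [0.5668, 0.2292, 0.1336]
ee_rot: [-3.142, 0.0, -0.476]
force: [-0.1, 1.7, -0.2]
width: 0.0005
t 5.88 pos [0.5668 0.2292 0.1336] rot [-180.     0.   -27.2] F [-0.1   1.71 -0.15] w 0.0005
slide [-0.0034 -0.0064  0.1171] turn [-0.      0.     -0.0024] mm [-1.7 -3.2 58.6]
```

View pics/s3.png

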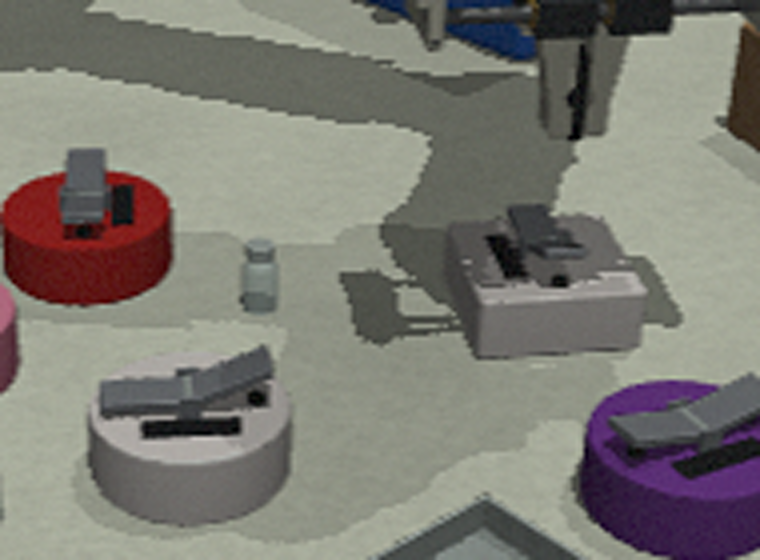

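The round timer is unmoved with its right wing up, and the tips are in line with the square timer's raised near wing at (560,235). Lowering now.

```bash
python3 -m crank '[{"slide":[-0.003,-0.006,0.03],"turn":[0,0,0],"fingers":-1},{"slide":[-0.003,-0.006,0.06],"turn":[0,0,0],"fingers":-1},{"slide":[-0.003,-0.006,0.09],"turn":[0,0,0],"fingers":-1},{"slide":[-0.003,-0.006,0.11],"turn":[0,0,0],"fingers":-1},{"slide":[-0.003,-0.006,0.11],"turn":[0,0,0],"fingers":-1}]';  python3 -m crank '[{"slide":[0,0,0.01],"turn":[0,0,0],"fingers":-1},{"slide":[0,0,0.01],"turn":[0,0,0],"fingers":-1}]';  python3 plan.py .5668 .2328 .049 -26.4
```

```text
t: 6.35
eef_pos: [0.5657, 0.2317, 0.0763]
ee_rot: [3.138, 0.002, -0.473]
force: [-0.3, -0.6, -0.7]
width: 0.0008
t: 6.52
eef_pos: [0.567, 0.2326, 0.0734]
ee_rot: [3.142, -0.0, -0.472]
force: [-0.7, -0.0, 0.0]
width: 0.0003
t 6.52 pos [0.567  0.2326 0.0734] rot [180.  -0. -27.] F [-0.68 -0.03  0.04] w 0.0003
slide [-0.0006 -0.0002  0.0488] turn [ 0.     -0.     -0.0018] mm [-0.3 -0.1 24.4]
```

```bash
python3 -m crank '[{"slide":[0,0,0.006],"turn":[0,0,0],"fingers":-1},{"slide":[0,0,0.012],"turn":[0,0,0],"fingers":-1},{"slide":[0,0,0.018],"turn":[0,0,0],"fingers":-1},{"slide":[0,0,0.022],"turn":[0,0,0],"fingers":-1},{"slide":[0,0,0.026],"turn":[0,0,0],"fingers":-1}]';  python3 -m crank '[{"slide":[0,0,0.005],"turn":[0,0,0],"fingers":-1},{"slide":[0,0,0.01],"turn":[0,0,0],"fingers":-1},{"slide":[0,0,0.014],"turn":[0,0,0],"fingers":-1},{"slide":[0,0,0.014],"turn":[0,0,0],"fingers":-1}]';  python3 plan.py .5668 .2328 .049 -26.4
```

```text
t: 6.93
eef_pos: [0.5674, 0.2327, 0.0609]
ee_rot: [-3.141, -0.001, -0.471]
force: [0.2, -0.4, 1.3]
width: 0.0003
t: 7.27
eef_pos: [0.5666, 0.2325, 0.053]
ee_rot: [3.141, 0.001, -0.471]
force: [0.3, -0.4, 1.1]
width: 0.0007
t 7.27 pos [0.5666 0.2325 0.053 ] rot [180.   0. -27.] F [ 0.29 -0.36  1.09] w 0.0007
slide [ 0.0001 -0.0008  0.0079] turn [ 0.0001  0.0001 -0.0017] mm [ 0.1 -0.4  4. ]
```

```bash
python3 -m crank '[{"slide":[0,0,0.003],"turn":[0,0,0],"fingers":-1},{"slide":[0,0,0.006],"turn":[0,0,0],"fingers":-1},{"slide":[0,0,0.008],"turn":[0,0,0],"fingers":-1},{"slide":[0,0,0.009],"turn":[0,0,0],"fingers":-1}]';  python3 -m crank '[{"slide":[0,0,0.001],"turn":[0,0,0],"fingers":-1},{"slide":[0,0,0.001],"turn":[0,0,0],"fingers":-1}]';  python3 plan.py .5668 .2328 .049 -26.4
```

```text
t: 7.6
eef_pos: [0.5669, 0.2324, 0.0492]
ee_rot: [3.141, -0.0, -0.471]
force: [-2.2, -1.6, 6.3]
width: 0.0009
t: 7.77
eef_pos: [0.5669, 0.2324, 0.0492]
ee_rot: [3.142, -0.0, -0.471]
force: [-1.6, -1.9, 5.5]
width: 0.0003
t 7.77 pos [0.5669 0.2324 0.0492] rot [180.  -0. -27.] F [-1.63 -1.94  5.54] w 0.0003
slide [-0.0005 -0.0005  0.0003] turn [ 0.     -0.     -0.0016] mm [-0.2 -0.3  0.2]
```

Fully down at 49.2 mm with 5.5 N. I'll rise, draw back and check.

```bash
python3 -m crank '[{"slide":[0,0,-0.01],"turn":[0,0,0],"fingers":-1},{"slide":[0,0,-0.04],"turn":[0,0,0],"fingers":-1},{"slide":[0,0,-0.1],"turn":[0,0,0],"fingers":-1},{"slide":[0,0,-0.17],"turn":[0,0,0],"fingers":-1},{"slide":[0,0,-0.24],"turn":[0,0,0],"fingers":-1}]'; python3 -m crank '[{"slide":[0,-0.05,-0.06],"turn":[0,0,0],"fingers":-1},{"slide":[0,-0.12,-0.1],"turn":[0,0,0],"fingers":-1},{"slide":[0,-0.2,-0.1],"turn":[0,0,0],"fingers":-1},{"slide":[0,-0.25,-0.1],"turn":[0,0,0],"fingers":-1},{"slide":[0,-0.3,-0.1],"turn":[0,0,0],"fingers":-1}]'; python3 -m crank '[{"slide":[0,0,0],"turn":[0,0,0],"fingers":-1},{"slide":[0,0,0],"turn":[0,0,0],"fingers":-1}]'
python3 - <<'E'
from station import *
import cv2,numpy as np
f=lambda n:cv2.cvtColor(grab_frame(n),4)
s=f("scene");t=f("top");cv2.imwrite("pics/s4.png",cv2.resize(s[100:290,80:380],None,fx=2.6,fy=2.6,interpolation=2));cv2.imwrite("pics/t4.png",t)
t0=cv2.imread("pics/top0.png")
cv2.imwrite("pics/t4c.png",np.vstack([cv2.resize(i[150:260,110:410],None,fx=2.6,fy=2.6) for i in(t0,t)]))
E
```

```text
t: 8.18
eef_pos: [0.5661, 0.2322, 0.1694]
ee_rot: [3.14, 0.001, -0.471]
force: [0.1, 0.4, 0.2]
width: 0.0003
t: 8.6
eef_pos: [0.6353, 0.3679, 0.2189]
ee_rot: [-3.141, 0.0, -0.471]
force: [0.2, -0.5, -0.4]
width: 0.0006
t: 8.77
eef_pos: [0.6347, 0.3672, 0.2171]
ee_rot: [3.14, 0.001, -0.47]
force: [1.0, -1.6, 0.1]
width: 0.0008
```

View pics/s4.png

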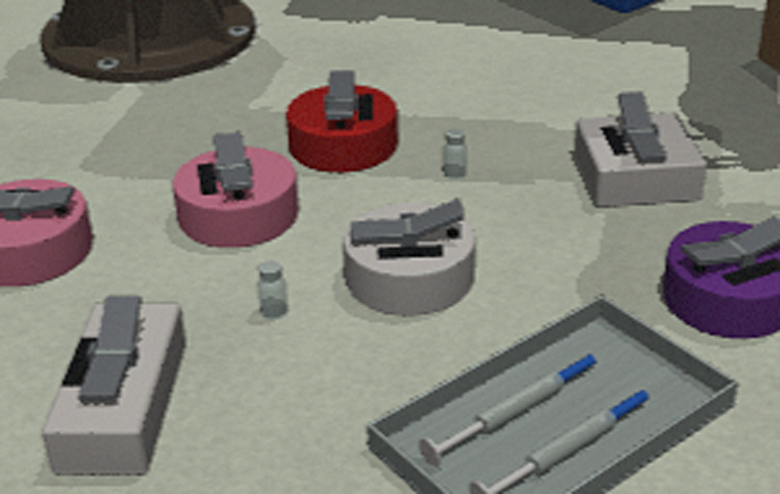

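View pics/t4c.png

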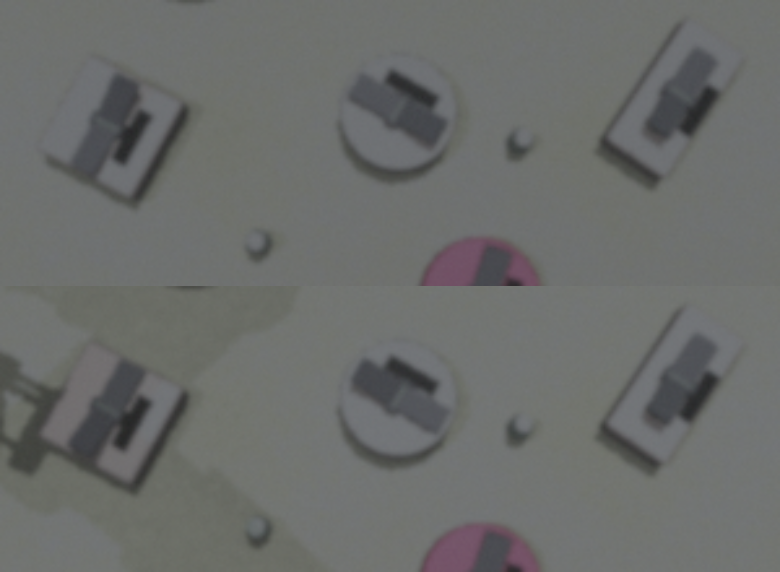

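Both rockers are over: the round timer's right wing is raised at (450,215), and the square timer's far wing at (630,105). Nothing has shifted visibly between the before and after top views. I'll hand in.

```bash
python3 -c "
from station import *
print(get_state()['qd'].round(3)); print(job_done())"
```

```text
[-0.007 -0.017 -0.006  0.002  0.001  0.001]
the job is handed in; nothing more can be done
None
```

I stopped the round timer first and then started the square one, each with shut fingertips on the raised wing. Both wings went fully down, to 49.1 and 49.2 mm. The highest readings were about 6.5 N on the round timer and 6.3 N on the square one.

I then drew back clear, to about 0.22 m up and off to the side, and handed in at about 9 s. My last pictures show the round rocker at stopped, and the square and oblong rockers at running. The timers and vials showed no visible shift in before-and-after top views. I checked the tray only by eye in the last scene picture. None of my checks failed or disagreed, but handing in gave no verdict.

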